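# Feel for the release in the edge of the slide file

### The job

Open the white slide-file box on the worktop by its hidden release. Set your closed fingertips on the left end of the grey ledge behind the raised front fence, feel along the ledge to the right until they drop into the notch, and press the key inside it all the way down so that the tray pops out at the front and stays out; then let go and move clear. Leave the tray itself untouched, and do not disturb or pick up the marker, cup, tape roll or carton.

Things in the scene. Friction and masses are not known exactly. Their poses are not given: they have to be found in the camera images.
- case: low white slide-file box fixed to the worktop, 200 (x) x 330 (y) x 103 mm; origin at the centre of its underside, -x its front with the tray, +y its left end seen from the robot, z up. White deck on top 68 mm high; along the front stand the grey fence and, behind it, the grey ledge
- fence_mid (a point): middle of the fence's top edge, 103 mm above the worktop. The grey fence is 6 mm thick (case x -100 to -94 mm), runs along the whole front and stands 8 mm higher than the ledge behind it
- left_end: rigid solid left end of the grey ledge, a block 28 (x) x 56 (y) x 27 mm; origin at the centre of its top face (95 mm above the worktop), axes as the case. The rest of the ledge continues flush from it towards -y. Never the place of the notch
- right_end (a point): right end of the ledge (middle of its top face at the end). The ledge is 28 mm deep (case x -94 to -66 mm), runs from y +165 to -165 mm, its flat rigid top 95 mm high, 27 mm above the deck. Solid but for one notch, centred at case y +81.5, +26.5, -28.5 or -83.5 mm, changing each time: 49 mm long (y), as deep in x as the ledge, open above and to the deck, closed in front by the fence
- release_key (a joint): how far the key in the notch is pressed, m: 0 up, 0.008 fully down against a rigid stop. Key, grey as the ledge, top 26 (x) x 46 (y) mm, lies in the notch 10 mm below the ledge's top when up. Moves straight down, resists with about 6 N throughout, has no return spring and stays where it is left.
- tray: white tray in the case; its front panel, 302 (y) x 50 mm high, 8 to 58 mm above the worktop, shuts the case's front below the fence. Its origin coincides with the case's origin when shut and lies at case x -32 mm when fully out; driven by the key, 4 mm for every 1 mm of key travel. Not to be touched
- marker: white marker pen with blue cap, 12 x 135 x 14 mm, lying on the case's deck well behind the ledge, origin under its middle; leave alone
- cup: clear specimen cup with red lid, 62 mm across, 61 mm high, left of the case, origin under its centre; leave alone
- tape: brown tape roll standing on end, 36 mm across, 46 mm high, left of the case, origin under its centre; leave alone
- carton: small white carton 46 x 88 x 52 mm, right of the case, origin under its centre; leave alone

How it is judged:
On the way, in this order (a step that is already met when the one before it is completed fails the run):
1. the fingertips touch the left end of the ledge, the key still up (contact force between the fingers and left_end above 0.3 N and value of joint release_key below 0.001 m), for 0.05 s.
2. the key is pressed all the way down and the tray is out (value of joint release_key above 0.0068 m and x of tray in the frame of case below -0.0265 m), for 0.1 s.
At the end, for the whole second after the job is handed in: the key stays down (at least 6.5 of 8 mm), the tray stands out at rest (at least 25 of 32 mm), and the marker, cup, tape roll and carton are within 20 mm of where they stood (value of joint release_key above 0.0065 m and x of tray in the frame of case below -0.025 m and linear speed of tray below 0.01 m/s and distance of each of marker, cup, tape, carton from where it was at the start of the episode below 0.02 m); the robot touches nothing.
It fails at once if the tray is touched with more than 1 N (contact force between any of the fingers, the arm and tray above 1 N).
It fails at once if the marker pen is moved by more than 20 mm or picked up (distance of marker from where it was at the start of the episode above 0.02 m).
It fails at once if the specimen cup is moved by more than 20 mm or picked up (distance of cup from where it was at the start of the episode above 0.02 m).
It fails at once if the tape roll is moved by more than 20 mm or picked up (distance of tape from where it was at the start of the episode above 0.02 m).
It fails at once if the carton is moved by more than 20 mm or picked up (distance of carton from where it was at the start of the episode above 0.02 m).
It also fails if it takes over 64 s, if anything falls off the work surface, if the arm or the gripper's body presses on something with over 40 N, if the wrist force passes 120 N, or if a joint passes its speed limit or range.

### The arm

A 7-joint arm with a two-finger parallel gripper is mounted at the origin on a cart in front of the work surface, level with it; the furniture and walls round the work are solid. World frame = base frame: x ahead of the robot, y to its left, z up, the work surface at z = 0. Lengths are in m, angles in rad, forces in N, time in s.
With the tool pointing down it reaches from about 0.425 to 0.825 m from the base axis. Payload 3.6 kg.
Tool frame: the origin (TCP) lies midway between the tips of the shut fingers; the grasp point (between the pads) lies 19 mm behind it; z points along the fingers, y is the direction in which the jaws open and shut (so a half turn about z gives the same grasp; the last joint's range is limited). The gripper opens to 85 mm and grips with 20 to 120 N. Pads are 22 mm wide; open, the fingers measure 114 mm over their backs; the gripper's body (76 mm by 85 mm) begins 54 mm behind the grasp point. The pads swing forward as they close: fully open they stand 13 mm farther back than shut.
Start: joints at [-1.212, 0.615, -0.013, 1.423, 0.008, 1.103, -0.04], TCP at [0.245, 0.602, 0.231] pointing down, gripper open.
Joint ranges: [-3.12, 3.12], [-0.3, 2.06], [-1.34, 1.32], [0.26, 2.42], [-1.36, 4.5], [0.01, 1.98], [-2.84, 2.84]. Speed limits (rad/s): [2.79, 2.79, 3.14, 3.14, 3.14, 3.14, 3.14].

### API

Orientations are given as a 3x3 rotation matrix whose columns are the frame's x, y, z axes.
In Python, from workcell import robot gives the robot as it stands.
- The arm moves only by the tool arm_command, never from a script. Its argument "targets" is a list of rows, each a list of 5 numbers: the shift along the tool's x, y, z in m, then the turn about the tool's z in degrees, then the finger opening in m, from 0 to 0.0854. In form: [[tx, ty, tz, turn, gripper], ...]. A call has 1 to 12 rows; each row shifts and turns the commanded pose from where the row before left it, along the tool's axes as they then stand; what a row does not reach is not made up. A row lasts 1/12 s, in which the tool goes at most 41.7 mm and 7.16 degrees, less where a joint would pass 70% of its speed; a pose out of reach is approached as far as the arm can. A call is refused whole if a number of a shift passes 0.0417 or a number of a turn 7.16, either way. A call with a gripper value outside its range is refused whole. The fingers move at their own pace and stop on an object; the grip force is fixed at half the most. Time passes only in rows, so rows that do not move let the fingers close. It gives the time, the measured TCP pose, the force and the opening at its end, in the units of the state.
- robot.read_state(): the state, without advancing time (a new reading comes with each control period).
- robot.get_image(name): name is "side" or "top"; returns a dict with "pixels" (420x560x3 uint8, red, green, blue), "fx", "fy", "cx", "cy" (pixels), "xyz" and "rotation" of the camera in the world. Camera axes: x right, y down, z forward; pixel columns grow to the right and rows downward; lengths in m; the calibration is good to about 2 mm. A picture is of the moment at which its call begins. There is no depth.
- robot.finish_job(): hands the job in, once; it reports no verdict.
The state is a dict: "clock": time; "joints": joint angles; "qvel": joint speeds; "joint_efforts": joint torques, N m; "eef_pos": TCP position; "orientation": TCP orientation; "wrist_force": force on the tool from outside, world axes, zero at the start; "ft_torque": the same for the moment, N m; "gripper_width": finger opening in m.
Only numpy, scipy, OpenCV 4.12 (cv2) and the standard library are available. Lean on these libraries where they do the work, as an engineer would, in place of code of your own. Each camera call takes 0.05 s, during which the arm holds its last target.

## Working session

There is one attempt and no reset: what is moved stays moved. The work goes in short steps, Python scripts to look and compute and a tool call to move; the robot and the scene stay as the last step left them, time stands still between calls to the robot, and variables do not carry over. Pictures are saved under pics/ and viewed, and the job is handed in when it is done.

Besides the shell and the picture viewer there is one more tool, called after "Emit:" as a command line: name --pt "numbers of a row" for each row, then --argument value for the rest. arm_command: Moves the arm, as the interface text tells. Its arguments: {"type":"object","properties":{"targets":{"type":"array"}},"required":["targets"]}

```bash
mkdir -p pics; ls
python3 - <<'E'
from workcell import robot
import cv2,json
for n in("side","top"):
    d=robot.get_image(n)
    cv2.imwrite(f"pics/{n}0.png",d["pixels"][:,:,::-1])
    print(n,{k:(v.tolist() if hasattr(v,'tolist') else v) for k,v in d.items() if k!="pixels"})
s=robot.read_state();print(s)
E
```

```text
pics
side {'fx': 515.5165785616313, 'fy': 515.5165785616313, 'cx': 274.63847366518894, 'cy': 211.0569231574184, 'xyz': [-0.11425224350948761, -0.9789624451890654, 0.9794411816663141], 'rotation': [[0.8269826673309717, -0.34468446457245894, 0.4441759649244297], [-0.562012360515396, -0.4849546565308316, 0.6700455863125849], [-0.015549101648115125, -0.8037484687335089, -0.5947660249597955]]}
top {'fx': 435.3699541171364, 'fy': 435.3699541171364, 'cx': 274.26439645712867, 'cy': 211.5293173998723, 'xyz': [0.40832590000356, 0.026553708239723698, 1.1719198722482234], 'rotation': [[0.014207482357113724, -0.9945191619675691, 0.10358467031562286], [-0.9998969057693082, -0.013915537477278583, 0.0035405719427514613], [-0.0020797302795424787, -0.10362429394713593, -0.994614337532856]]}
{'clock': 0.1, 'joints': array([-1.21147995,  0.61583921, -0.01262406,  1.42479188,  0.00809685,
        1.10341734, -0.0403874 ]), 'qvel': array([ 0.00058717, -0.00393854, -0.0003539 , -0.00277869, -0.00113634,
       -0.00103299,  0.00142537]), 'joint_efforts': array([ 1.17320560e-03, -4.70379889e+01,  2.60327999e-01, -1.71571004e+01,
        1.01353362e-02,  5.89516450e-03,  6.21016113e-06]), 'eef_pos': array([0.24432079, 0.60156109, 0.2302255 ]), 'orientation': array([[-9.26522845e-01,  3.76237478e-01, -8.82178614e-04],
       [ 3.76238511e-01,  9.26520142e-01, -2.23821638e-03],
       [-2.47446333e-05, -2.40566818e-03, -9.99997106e-01]]), 'wrist_force': array([-0.7192651 ,  0.76512159,  0.30715608]), 'ft_torque': array([ 0.01323944, -0.03081453,  0.00889985]), 'gripper_width': 0.08517870985143383}
```

View pics/side0.png

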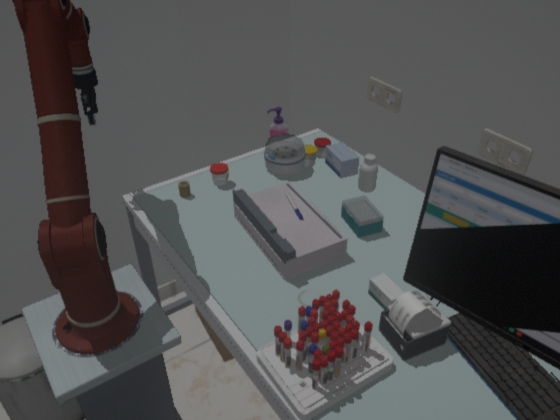

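View pics/top0.png

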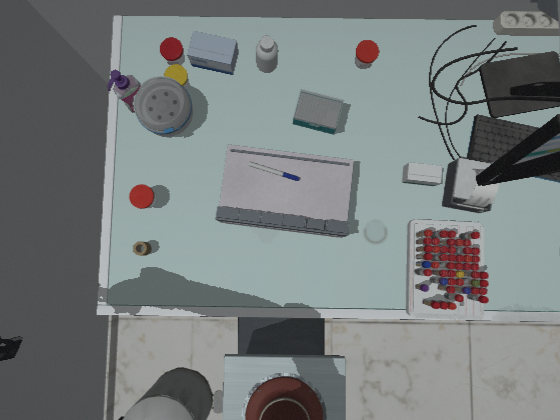

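The side view shows the case with its grey ledge from about (237,195) to (290,250). In the top view the grey strip runs from about (217,213) at the left to (348,230) at the right. I'll enlarge both.

Run:
```python
import cv2
a=cv2.imread("pics/top0.png")[140:245,205:365];cv2.imwrite("pics/top0z.png",cv2.convertScaleAbs(cv2.resize(a,None,fx=5,fy=5,interpolation=cv2.INTER_CUBIC),alpha=1.5))
a=cv2.imread("pics/side0.png")[170:280,220:360];cv2.imwrite("pics/side0z.png",cv2.convertScaleAbs(cv2.resize(a,None,fx=5,fy=5,interpolation=cv2.INTER_CUBIC),alpha=1.5))
```

```text
(no output)
```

View pics/top0z.png

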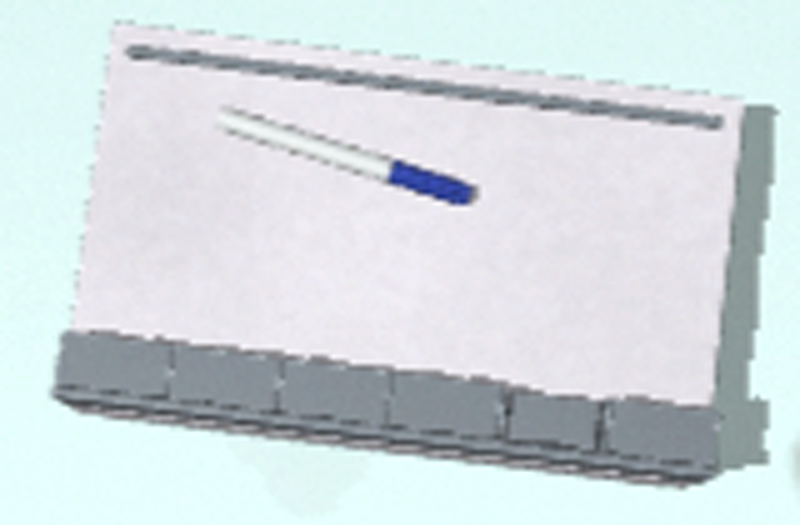

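View pics/side0z.png

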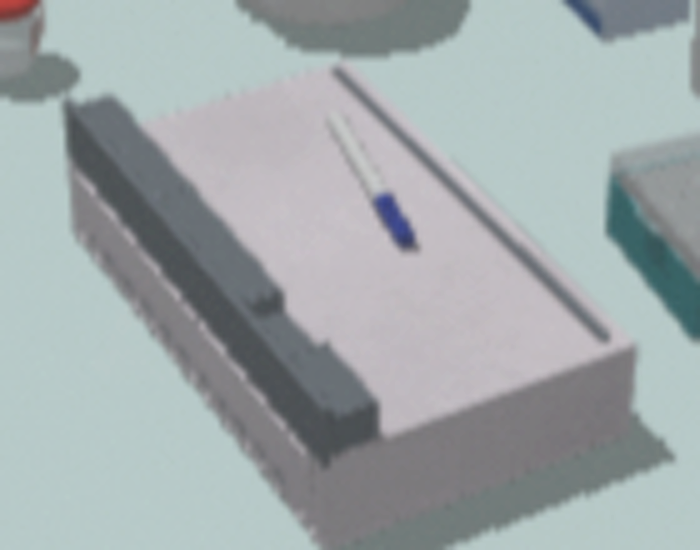

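The top zoom shows the ledge divided into six segments. The fifth, at zoom x 507–605, is narrower and has shadow edges, and the side zoom shows a step at (265,300)–(325,350), so the notch looks to be at −83.5. Next I'll measure the case pose.

```bash
cat > h.py <<'E'
import numpy as np
def ray(d,u,v,z):
    R=np.array(d["rotation"]);o=np.array(d["xyz"])
    r=R@np.array([(u-d["cx"])/d["fx"],(v-d["cy"])/d["fy"],1.]);return o+r*(z-o[2])/r[2]
def proj(d,p):
    R=np.array(d["rotation"]);c=R.T@(np.array(p)-d["xyz"]);return c[0]/c[2]*d["fx"]+d["cx"],c[1]/c[2]*d["fy"]+d["cy"]
E
python3 - <<'E'
from workcell import robot
import cv2,numpy as np
from h import *
d=robot.get_image("top");im=d["pixels"]
zp=lambda x,y,x0=205,y0=140:((x+.5)/5-.5+x0,(y+.5)/5-.5+y0)
# deck white mask
r=im[140:245,205:365].astype(int)
print(r[30,60],r[80,60],r[74,20],r[5,5],r[60,60])
m=((r[:,:,0]>=r[:,:,2]-3)&(r[:,:,0]>100)&(r[:,:,1]<=r[:,:,0])).astype(np.uint8)
m=cv2.morphologyEx(m,cv2.MORPH_CLOSE,np.ones((7,7)))
c=max(cv2.findContours(m,0,2)[0],key=cv2.contourArea);print(cv2.boundingRect(c))
box=cv2.boxPoints(cv2.minAreaRect(c));print(box)
for q in box: print('deck',ray(d,q[0]+205,q[1]+140,.068).round(4))
for n,x,y,z in[("ledgeBL",64,332,.095),("ledgeBR",721,405,.095),("deckBL",113,22,.068),("deckBR",745,102,.068),("fenceFL",53,394,.103)]:
    print(n,ray(d,*zp(x,y),z).round(4))
s=robot.get_image("side")
for n,x,y,z in[("ledgeBL",115,97,.095),("ledgeBR",378,404,.095),("deckBL",338,65,.068),("deckBR",635,347,.068),("fenceFL",66,103,.103),("fenceFR",327,463-30,.103)]:
    print("s",n,ray(s,*zp(x,y,220,170),z).round(4))
E
```

```text
[133 136 136] [ 89  96 101] [ 92  98 103] [148 165 163] [157 155 160]
(15, 5, 134, 76)
[[ 14.20541   66.456055]
 [ 21.86781    4.19911 ]
 [149.15506   19.865234]
 [141.49266   82.12218 ]]
deck [0.5343 0.1712 0.068 ]
deck [0.697  0.1558 0.068 ]
deck [ 0.6602 -0.1737  0.068 ]
deck [ 0.4988 -0.1535  0.068 ]
ledgeBL [0.5323 0.1722 0.095 ]
ledgeBR [ 0.5004 -0.1548  0.095 ]
deckBL [0.6975 0.155  0.068 ]
deckBR [ 0.6598 -0.1723  0.068 ]
fenceFL [0.5006 0.1757 0.103 ]
s ledgeBL [0.5301 0.1684 0.095 ]
s ledgeBR [ 0.4929 -0.1566  0.095 ]
s deckBL [0.6856 0.1515 0.068 ]
s deckBR [ 0.6555 -0.1745  0.068 ]
s fenceFL [0.4966 0.1698 0.103 ]
s fenceFR [ 0.4529 -0.1673  0.103 ]
```

```bash
cat >> h.py <<'E'
import json,os
def case(): return json.load(open('case.json'))
def c2w(x,y):
    c=case();a=c["yaw"];return np.array([c["x"]+np.cos(a)*x-np.sin(a)*y,c["y"]+np.sin(a)*x+np.cos(a)*y])
def w2c(p):
    c=case();a=c["yaw"];q=np.array(p[:2])-[c["x"],c["y"]];return np.array([np.cos(a)*q[0]+np.sin(a)*q[1],-np.sin(a)*q[0]+np.cos(a)*q[1]])
def stat():
    from workcell import robot
    s=robot.read_state();R=np.array(s["orientation"])
    print("t",round(s["clock"],2),"p",s["eef_pos"].round(4),"case",w2c(s["eef_pos"]).round(4),"F",s["wrist_force"].round(2),"w",round(s["gripper_width"],4),"tooly yaw rel case y deg",round(np.degrees(np.arctan2(R[1,1],R[0,1])-np.pi/2-case()["yaw"]),2))
    return s
def to(x,y,z):
    s=stat();p=np.r_[c2w(x,y),z]-s["eef_pos"];print("tool shift",(np.array(s["orientation"]).T@p).round(4))
E
python3 - <<'E'
import numpy as np,json
from scipy.spatial.transform import Rotation
A=np.array([[-.066,.165,0],[-.066,-.165,0],[.1,.165,0],[.1,-.165,0]])
B=np.array([[.5323,.1722,0],[.5004,-.1548,0],[.6975,.155,0],[.6598,-.1723,0]])
C=np.array([[.5301,.1684,0],[.4929,-.1566,0],[.6856,.1515,0],[.6555,-.1745,0]])
for W in(B,C):
    a,b=A.mean(0),W.mean(0);r,_=Rotation.align_vectors(W-b,A-a);t=b-r.apply(a)
    print(r.as_euler('zyx',True)[0],t,(r.apply(A)+t-W).round(4).tolist())
    if W is B: json.dump(dict(x=t[0],y=t[1],yaw=r.as_euler('zyx')[0]),open('case.json','w'))
from h import *
from workcell import robot
print(c2w(-.079,.137),c2w(-.079,-.0835));to(-.079,.137,.2)
d=robot.get_image("top");print([proj(d,[*c2w(-.08,y),.095]) for y in(.137,.0815,.0265,-.0285,-.0835)])
E
```

```text
-6.077873081844201 [0.58059556 0.00182496 0.        ] [[0.0001, 0.0007, 0.0], [-0.0029, -0.0005, 0.0], [0.0, 0.0003, 0.0], [0.0028, -0.0005, 0.0]]
-5.969564489323886 [ 0.57411719 -0.001032    0.        ] [[-0.0045, 0.0015, 0.0], [-0.0016, -0.0017, 0.0], [0.0051, 0.0012, 0.0], [0.0009, -0.001, 0.0]]
[0.51654519 0.1464194 ] [ 0.49319864 -0.07284115]
t 0.2 p [0.2444 0.6018 0.2306] case [-0.3978  0.561 ] F [-0.22 -0.8  -0.63] w 0.0852 tooly yaw rel case y deg -16.02
tool shift [-0.4235 -0.3195  0.0311]
[(np.float64(227.5381066021975), np.float64(212.8516757410631)), (np.float64(249.6769133177208), np.float64(215.51358161115212)), (np.float64(271.64876173745284), np.float64(218.1554129002875)), (np.float64(293.65302534658065), np.float64(220.8011416977232)), (np.float64(315.6897759315197), np.float64(223.4507766348495))]
```

Emit:
arm_command --pt "0 0 0 -4 0" --pt "0 0 0 -4 0" --pt "0 0 0 -4 0" --pt "0 0 0 -4 0" --pt "0 0 0 0 0" --pt "0 0 0 0 0"

```text
clock: 0.75
eef_pos: [0.2446, 0.6021, 0.2311]
orientation: [[-0.994, 0.108, -0.0], [0.108, 0.994, -0.0], [0.0, -0.0, -1.0]]
wrist_force: [0.5, -0.1, 0.3]
gripper_width: 0.0121
```

Run:
```python
import json
c=json.load(open('case.json'));c.update(x=.578,y=.0008,yaw=-0.1055);json.dump(c,open('case.json','w'))
from h import *
to(-.079,.137,.2)
```

```text
t 0.75 p [0.2446 0.6021 0.2311] case [-0.3948  0.5628] F [ 0.46 -0.12  0.34] w 0.0121 tooly yaw rel case y deg -0.17
tool shift [-0.3171 -0.4249  0.0312]
```

Emit:
arm_command --pt "-0.02 -0.0265 0 0 0" --pt "-0.02 -0.0265 0 0 0" --pt "-0.02 -0.0265 0 0 0" --pt "-0.02 -0.0265 0 0 0" --pt "-0.02 -0.0265 0 0 0" --pt "-0.02 -0.0265 0 0 0" --pt "-0.02 -0.0265 0 0 0" --pt "-0.02 -0.0265 0 0 0" --pt "-0.02 -0.0265 0 0 0" --pt "-0.02 -0.0265 0 0 0" --pt "-0.02 -0.0265 0 0 0" --pt "-0.02 -0.0265 0 0 0"

```text
clock: 1.75
eef_pos: [0.4501, 0.2591, 0.2316]
orientation: [[-0.994, 0.108, 0.0], [0.108, 0.994, 0.0], [-0.0, 0.0, -1.0]]
wrist_force: [0.7, -0.2, 0.4]
gripper_width: 0.0
```

Emit:
arm_command --pt "-0.02 -0.0265 0 0 0" --pt "-0.02 -0.0265 0 0 0" --pt "-0.02 -0.0265 0 0 0" --pt "-0.017 -0.0265 0 0 0" --pt "0 0 0.02 0 0" --pt "0 0 0.02 0 0" --pt "0 0 0.02 0 0" --pt "0 0 0.02 0 0" --pt "0 0 0.01 0 0" --pt "0 0 0.0 0 0" --pt "0 0 0.0 0 0"

```text
clock: 2.67
eef_pos: [0.5148, 0.147, 0.1414]
orientation: [[-0.994, 0.107, -0.0], [0.107, 0.994, -0.0], [0.0, -0.0, -1.0]]
wrist_force: [0.7, 0.5, 0.7]
gripper_width: 0.0002
```

Run:
```python
from h import *
from workcell import robot
import cv2
to(-.079,.137,.11)
for n,b in(("top",(160,245,200,330)),("side",(150,235,190,320))):
    d=robot.get_image(n);a=d["pixels"][b[0]:b[1],b[2]:b[3],::-1]
    cv2.imwrite(f"pics/{n}1z.png",cv2.convertScaleAbs(cv2.resize(a,None,fx=6,fy=6,interpolation=cv2.INTER_CUBIC),alpha=1.6))
```

```text
t 2.67 p [0.5148 0.147  0.1414] case [-0.0782  0.1388] F [0.72 0.47 0.71] w 0.0002 tooly yaw rel case y deg -0.09
tool shift [ 0.0008 -0.0018  0.0314]
```

View pics/top1z.png

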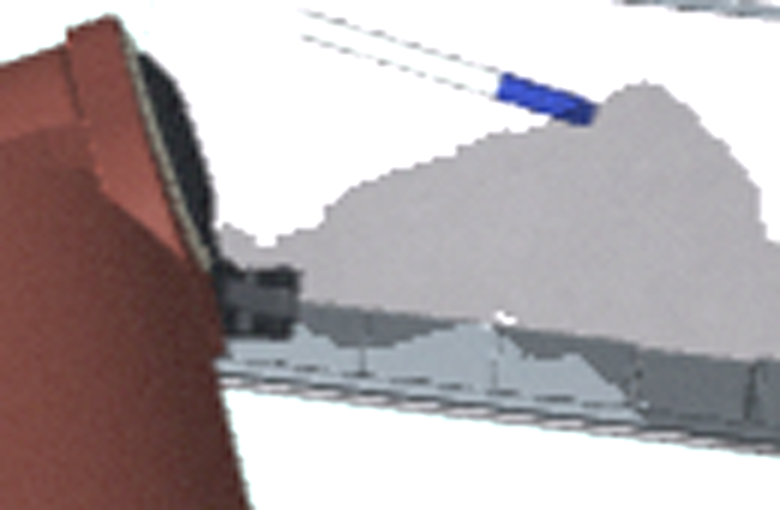

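View pics/side1z.png

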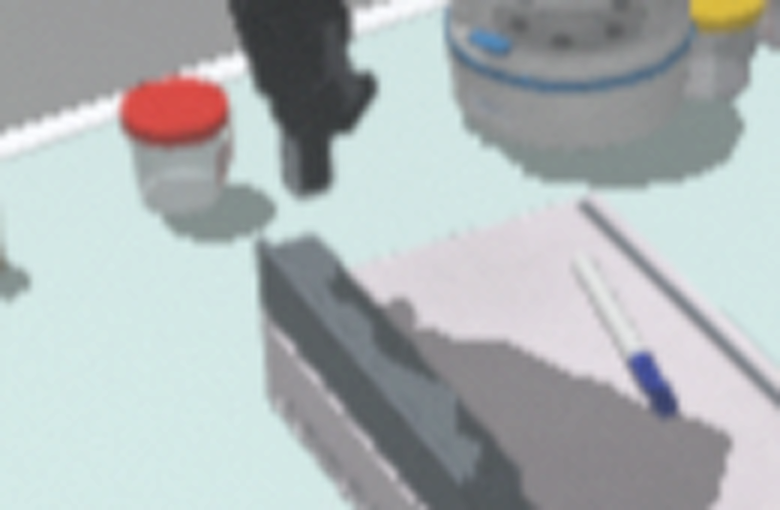

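The top view shows the arm hiding the tips, with the fingers at about (225–300,265–335). The side view shows the tips at about (287–330,190), above the left end of the ledge. I'll use the known TCP to correct the side camera's local offset.

Run:
```python
from h import *
from workcell import robot
s=stat();d=robot.get_image("side")
zp=lambda u,v:((u+.5-190)*6-.5,(v+.5-150)*6-.5)
R=s["orientation"];p=s["eef_pos"]
for dx in(-.011,.011):
  for dy in(-.0145,.0145): print("tip corner",dx,dy,np.round(zp(*proj(d,p+R@[dx,dy,0])),0))
for n,q in dict(BL=(-.066,.165),FL=(-.094,.165)).items(): print(n,np.round(zp(*proj(d,[*c2w(*q),.095])),0))
print("fenceFL",np.round(zp(*proj(d,[*c2w(-.1,.165),.103])),0))
```

```text
t 2.77 p [0.5156 0.1473 0.1425] case [-0.0774  0.1391] F [0.05 0.52 0.02] w -0.0 tooly yaw rel case y deg -0.07
tip corner -0.011 -0.0145 [343. 194.]
tip corner -0.011 0.0145 [318. 166.]
tip corner 0.011 -0.0145 [303. 206.]
tip corner 0.011 0.0145 [278. 178.]
BL [314. 234.]
FL [264. 249.]
fenceFL [252. 239.]
```

Emit:
arm_command --pt "0.001 0 0.01 0 0" --pt "0 0 0.01 0 0" --pt "0 0 0.01 0 0" --pt "0 0 0.005 0 0" --pt "0 0 0.001 0 0" --pt "0 0 0.001 0 0" --pt "0 0 0.001 0 0" --pt "0 0 0 0 0"

```text
clock: 3.48
eef_pos: [0.5139, 0.1471, 0.1034]
orientation: [[-0.994, 0.106, 0.0], [0.106, 0.994, 0.0], [-0.0, 0.0, -1.0]]
wrist_force: [0.3, -0.3, 0.2]
gripper_width: 0.0001
```

Run:
```python
from h import *
stat()
```

```text
t 3.48 p [0.5139 0.1471 0.1034] case [-0.0792  0.1387] F [ 0.27 -0.28  0.22] w 0.0001 tooly yaw rel case y deg -0.06
```

Emit:
arm_command --pt "0 0 0.001 0 0" --pt "0 0 0.001 0 0" --pt "0 0 0.001 0 0" --pt "0 0 0.001 0 0" --pt "0 0 0.001 0 0" --pt "0 0 0 0 0"

```text
clock: 3.98
eef_pos: [0.5135, 0.147, 0.0981]
orientation: [[-0.994, 0.106, -0.0], [0.106, 0.994, -0.0], [0.0, -0.0, -1.0]]
wrist_force: [-0.7, 0.1, 0.3]
gripper_width: -0.0003
```

Emit:
arm_command --pt "0 0 0.001 0 0" --pt "0 0 0.001 0 0" --pt "0 0 0.001 0 0" --pt "0 0 0 0 0" --pt "0 0 0 0 0"

```text
clock: 4.4
eef_pos: [0.5137, 0.147, 0.0953]
orientation: [[-0.994, 0.106, -0.0], [0.106, 0.994, -0.0], [0.0, -0.0, -1.0]]
wrist_force: [0.9, -0.1, -0.4]
gripper_width: 0.0001
```

Emit:
arm_command --pt "0 0 0.001 0 0" --pt "0 0 0.001 0 0" --pt "0 0 0.001 0 0" --pt "0 0 0 0 0" --pt "0 0 0 0 0"

```text
clock: 4.82
eef_pos: [0.5138, 0.147, 0.0951]
orientation: [[-0.994, 0.106, 0.001], [0.106, 0.994, 0.0], [-0.001, 0.0, -1.0]]
wrist_force: [-4.0, -1.9, 18.8]
gripper_width: 0.0001
```

Contact is firm on left_end: 19 N at z 0.0951 with no fence contact. I'll ease the force and slide right.

Emit:
arm_command --pt "0 0 -0.001 0 0" --pt "0 0 -0.0007 0 0" --pt "0 -0.005 0 0 0" --pt "0 -0.005 0 0 0" --pt "0 -0.005 0 0 0" --pt "0 -0.005 0 0 0" --pt "0 -0.005 0 0 0" --pt "0 -0.005 0 0 0" --pt "0 0 0 0 0"

```text
clock: 5.57
eef_pos: [0.5122, 0.1179, 0.0951]
orientation: [[-0.994, 0.107, 0.004], [0.107, 0.994, 0.002], [-0.004, 0.003, -1.0]]
wrist_force: [0.4, 0.1, 6.9]
gripper_width: -0.0004
```

Run:
```python
from h import *
stat()
```

```text
t 5.57 p [0.5122 0.1179 0.0951] case [-0.0777  0.1096] F [0.38 0.08 6.92] w -0.0004 tooly yaw rel case y deg -0.08
```

Emit:
arm_command --pt "0 -0.005 0 0 0" --pt "0 -0.005 0 0 0" --pt "0 -0.005 0 0 0" --pt "0 -0.005 0 0 0" --pt "0 -0.005 0 0 0" --pt "0 -0.005 0 0 0" --pt "0 -0.005 0 0 0" --pt "0 -0.005 0 0 0" --pt "0 -0.005 0 0 0" --pt "0 -0.005 0 0 0" --pt "0 0 0 0 0"

```text
clock: 6.48
eef_pos: [0.507, 0.0682, 0.0951]
orientation: [[-0.994, 0.107, 0.004], [0.107, 0.994, 0.002], [-0.004, 0.003, -1.0]]
wrist_force: [-0.4, 0.7, 7.4]
gripper_width: -0.0004
```

Run:
```python
from h import *
stat()
```

```text
t 6.48 p [0.507  0.0682 0.0951] case [-0.0777  0.0595] F [-0.35  0.66  7.39] w -0.0004 tooly yaw rel case y deg -0.07
```

Emit:
arm_command --pt "0 -0.005 0 0 0" --pt "0 -0.005 0 0 0" --pt "0 -0.005 0 0 0" --pt "0 -0.005 0 0 0" --pt "0 -0.005 0 0 0" --pt "0 -0.005 0 0 0" --pt "0 -0.005 0 0 0" --pt "0 -0.005 0 0 0" --pt "0 -0.005 0 0 0" --pt "0 -0.005 0 0 0" --pt "0 0 0 0 0"

```text
clock: 7.4
eef_pos: [0.5017, 0.0184, 0.0951]
orientation: [[-0.994, 0.106, 0.005], [0.106, 0.994, 0.002], [-0.004, 0.002, -1.0]]
wrist_force: [1.3, 1.1, 7.5]
gripper_width: 0.0003
```

Emit:
arm_command --pt "0 -0.005 0 0 0" --pt "0 -0.005 0 0 0" --pt "0 -0.005 0 0 0" --pt "0 -0.005 0 0 0" --pt "0 -0.005 0 0 0" --pt "0 -0.005 0 0 0" --pt "0 -0.005 0 0 0" --pt "0 -0.005 0 0 0" --pt "0 0 0 0 0"

```text
clock: 8.15
eef_pos: [0.4975, -0.0214, 0.0951]
orientation: [[-0.994, 0.106, 0.004], [0.106, 0.994, 0.001], [-0.004, 0.002, -1.0]]
wrist_force: [0.1, 2.0, 6.6]
gripper_width: -0.0003
```

Run:
```python
from h import *
stat()
```

```text
t 8.15 p [ 0.4975 -0.0214  0.0951] case [-0.0777 -0.0306] F [0.09 1.97 6.61] w -0.0003 tooly yaw rel case y deg -0.06
```

Emit:
arm_command --pt "0 -0.005 0 0 0" --pt "0 -0.005 0 0 0" --pt "0 -0.005 0 0 0" --pt "0 -0.005 0 0 0" --pt "0 -0.005 0 0 0" --pt "0 -0.005 0 0 0" --pt "0 -0.005 0 0 0" --pt "0 0 0 0 0"

```text
clock: 8.82
eef_pos: [0.4917, -0.0582, 0.0939]
orientation: [[-0.994, 0.108, -0.0], [0.108, 0.994, -0.001], [-0.0, -0.001, -1.0]]
wrist_force: [0.4, -0.7, -0.8]
gripper_width: -0.0003
```

Emit:
arm_command --pt "0 -0.004 0 0 0" --pt "0 -0.004 0 0 0" --pt "0 0 0 0 0"

```text
clock: 9.07
eef_pos: [0.4905, -0.0662, 0.0937]
orientation: [[-0.994, 0.108, -0.001], [0.108, 0.994, -0.001], [0.001, -0.001, -1.0]]
wrist_force: [0.4, 0.3, 0.6]
gripper_width: -0.0
```

Emit:
arm_command --pt "0 -0.003 0 0 0" --pt "0 -0.003 0 0 0" --pt "0 0 0 0 0"

```text
clock: 9.32
eef_pos: [0.4902, -0.0716, 0.0939]
orientation: [[-0.994, 0.107, -0.0], [0.107, 0.994, -0.001], [0.0, -0.001, -1.0]]
wrist_force: [0.5, 0.5, -1.0]
gripper_width: 0.0002
```

Run:
```python
from h import *
stat()
```

```text
t 9.32 p [ 0.4902 -0.0716  0.0939] case [-0.0796 -0.0813] F [ 0.46  0.48 -0.99] w 0.0002 tooly yaw rel case y deg -0.12
```

The force vanished and the tips dropped, so this is the notch, as the image suggested. I'll centre and press down.

Emit:
arm_command --pt "-0.001 -0.002 0 0 0" --pt "0 0 0.002 0 0" --pt "0 0 0.002 0 0" --pt "0 0 0.002 0 0" --pt "0 0 0.001 0 0" --pt "0 0 0.001 0 0" --pt "0 0 0 0 0"

```text
clock: 9.9
eef_pos: [0.491, -0.0727, 0.0857]
orientation: [[-0.994, 0.106, -0.001], [0.106, 0.994, 0.0], [0.001, 0.0, -1.0]]
wrist_force: [0.1, -0.1, -0.4]
gripper_width: -0.0
```

Emit:
arm_command --pt "0 0 0.001 0 0" --pt "0 0 0.001 0 0" --pt "0 0 0.001 0 0" --pt "0 0 0 0 0"

```text
clock: 10.23
eef_pos: [0.4913, -0.0728, 0.0834]
orientation: [[-0.994, 0.106, 0.0], [0.106, 0.994, -0.0], [-0.0, -0.0, -1.0]]
wrist_force: [-1.1, 0.8, 3.4]
gripper_width: -0.0003
```

Tips are on the key and it is moving. I'll press to the stop.

Emit:
arm_command --pt "0 0 0.001 0 0" --pt "0 0 0.001 0 0" --pt "0 0 0.001 0 0" --pt "0 0 0.001 0 0" --pt "0 0 0.001 0 0" --pt "0 0 0.001 0 0" --pt "0 0 0 0 0" --pt "0 0 0 0 0"

```text
clock: 10.9
eef_pos: [0.4913, -0.0727, 0.0774]
orientation: [[-0.994, 0.106, 0.0], [0.106, 0.994, -0.0], [-0.0, 0.0, -1.0]]
wrist_force: [-0.0, 0.3, 4.8]
gripper_width: 0.0003
```

Emit:
arm_command --pt "0 0 0.001 0 0" --pt "0 0 0.001 0 0" --pt "0 0 0 0 0" --pt "0 0 0 0 0"

```text
clock: 11.23
eef_pos: [0.4914, -0.0728, 0.077]
orientation: [[-0.994, 0.106, 0.001], [0.106, 0.994, -0.0], [-0.001, -0.0, -1.0]]
wrist_force: [-4.8, 1.6, 18.8]
gripper_width: 0.0
```

The key is at its stop: z 0.077 with the force up to 19 N. I'll hold briefly, then lift straight up and clear.

Emit:
arm_command --pt "0 0 0.001 0 0" --pt "0 0 0 0 0" --pt "0 0 0 0 0" --pt "0 0 -0.002 0 0" --pt "0 0 -0.004 0 0" --pt "0 0 -0.01 0 0" --pt "0 0 -0.02 0 0" --pt "0 0 -0.02 0 0" --pt "0 0 -0.02 0 0" --pt "0 0 -0.02 0 0" --pt "0 0 -0.02 0 0" --pt "0 0 -0.02 0 0"

```text
clock: 12.23
eef_pos: [0.491, -0.0729, 0.2111]
orientation: [[-0.994, 0.106, -0.0], [0.106, 0.994, 0.0], [0.0, -0.0, -1.0]]
wrist_force: [0.3, 0.2, -0.9]
gripper_width: 0.0
```

Emit:
arm_command --pt "0 0 -0.02 0 0" --pt "0 0.04 0 0 0" --pt "0 0.04 0 0 0" --pt "0 0.04 0 0 0" --pt "0 0.04 0 0 0" --pt "0 0.04 0 0 0" --pt "0 0.04 0 0 0" --pt "0 0.04 0 0 0" --pt "0 0.04 0 0 0" --pt "0 0.04 0 0 0" --pt "0 0 0 0 0" --pt "0 0 0 0 0"

```text
clock: 13.23
eef_pos: [0.5281, 0.2886, 0.2295]
orientation: [[-0.995, 0.1, -0.002], [0.1, 0.995, 0.001], [0.002, 0.001, -1.0]]
wrist_force: [0.4, -1.2, 0.0]
gripper_width: 0.0001
```

Run:
```python
from h import *
from workcell import robot
import cv2
stat()
for n in("top","side"):
    d=robot.get_image(n);a=d["pixels"][:,:,::-1]
    cv2.imwrite(f"pics/{n}2.png",a)
    b=(140,260,120,360) if n=="top" else (140,280,170,370)
    a=a[b[0]:b[1],b[2]:b[3]]
    cv2.imwrite(f"pics/{n}2z.png",cv2.convertScaleAbs(cv2.resize(a,None,fx=3.3,fy=3.3,interpolation=cv2.INTER_CUBIC),alpha=1.5))
t0=cv2.imread("pics/top0.png");t1=cv2.imread("pics/top2.png")
def cen(im,f,b):
    r=im[b[0]:b[1],b[2]:b[3]].astype(int);y,x=np.nonzero(f(r));return x.mean()+b[2],y.mean()+b[0]
blue=lambda r:(r[:,:,0]>r[:,:,2]+50);red=lambda r:(r[:,:,2]>r[:,:,1]+60)
for im in(t0,t1): print(cen(im,blue,(160,190,270,310)),cen(im,red,(180,215,120,165)))
print([np.abs(t0[b[0]:b[1],b[2]:b[3]].astype(int)-t1[b[0]:b[1],b[2]:b[3]]).mean() for b in((230,260,125,160),(155,190,395,450))])
```

```text
t 13.23 p [0.5281 0.2886 0.2295] case [-0.0799  0.281 ] F [ 0.35 -1.22  0.03] w 0.0001 tooly yaw rel case y deg 0.3
(np.float64(290.1929824561403), np.float64(176.26315789473685)) (np.float64(141.0), np.float64(196.0))
(np.float64(290.47058823529414), np.float64(176.2941176470588)) (np.float64(nan), np.float64(nan))
[np.float64(90.01809523809524), np.float64(23.53991341991342)]<stdin>:13: RuntimeWarning: Mean of empty slice.
  ret = ret.dtype.type(ret / rcount)
```

View pics/top2z.png

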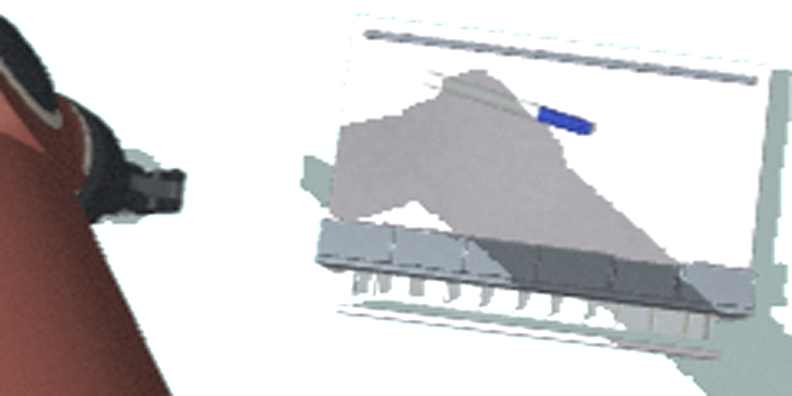

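View pics/side2z.png

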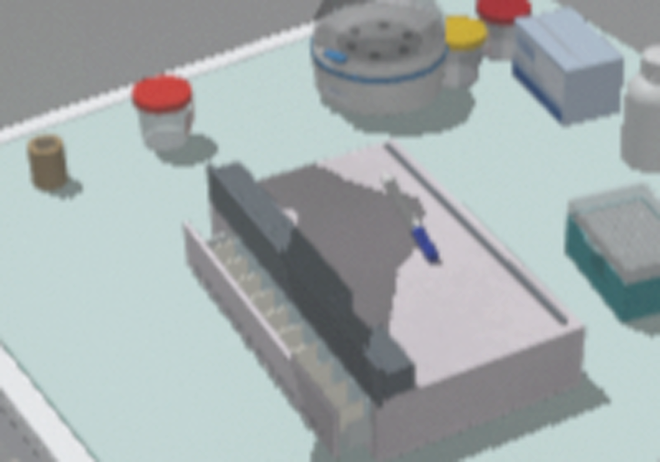

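The tray stands out at the front in both views. In the side zoom the cup is at (163,110) and the tape at (47,160), both standing. I'll measure how far the tray came out and check that the cup, tape and carton haven't moved. The carton patch changed brightness, probably from shadow.

Run:
```python
from h import *
from workcell import robot
import cv2
d=robot.get_image("top")
for x,y in((337,311),(718,356)):
    print("panel front edge, case:",w2c(ray(d,(x+.5)/3.3-.5+120,(y+.5)/3.3-.5+140,.058)).round(4))
s0=cv2.imread("pics/side0.png");s2=cv2.imread("pics/side2.png")
red=lambda r:(r[:,:,2].astype(int)>r[:,:,1].astype(int)+60);br=lambda r:(r[:,:,2].astype(int)>r[:,:,0].astype(int)+25)
for f,b in((red,(155,190,205,235)),(br,(175,205,172,198))):
    for s in(s0,s2):
        y,x=np.nonzero(f(s[b[0]:b[1],b[2]:b[3]]));print(x.mean()+b[2],y.mean()+b[0])
a=np.hstack([cv2.resize(cv2.imread(f"pics/top{i}.png")[150:200,390:455],None,fx=5,fy=5) for i in(0,2)])
cv2.imwrite("pics/carton.png",a)
```

```text
panel front edge, case: [-0.1296  0.1504]
panel front edge, case: [-0.129  -0.1465]
218.5593220338983 167.29661016949152
218.64285714285714 167.3968253968254
183.6 184.6
183.0 184.76923076923077
```

View pics/carton.png

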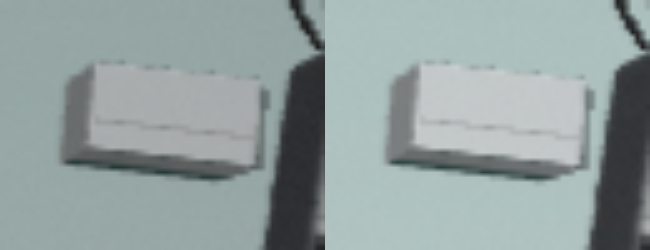

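The carton is at the same place in both pictures, with only the lighting changed. The tray panel is at case x about −0.130, roughly 30 mm out. Handing in.

Run:
```python
from workcell import robot
print(robot.finish_job())
```

```text
the job is handed in; nothing more can be done
None
```

The box is open: the tray is out at the front and staying out, and the job is handed in with the arm clear. It took about 13 s of the 64 s allowed; no verdict is reported.

**What I did:** I set the closed fingertips on the left end of the ledge with about 19 N, then slid right at about 7 N. The contact force vanished near case y −0.067, so the notch is the rightmost one at −83.5 mm, as the first top image had suggested. I pressed the key from about z 0.085 to its stop at z 0.077, where the force rose to about 19 N. I then lifted straight up and moved away to the left.

**Last checks:**
- **Tray:** the front panel measures about 30 mm out, against a nominal 32 mm, which is within camera error.
- **Marker, cup, tape and carton:** the first three moved by less than 1 pixel. The carton looked unmoved by eye, with only the lighting on it changed.
- **Wrist force:** about zero (sensor noise only) once clear.

**What disagreed:**
- The two cameras put the case about 6 mm apart in x. I worked from a value between them, and contact with the ledge showed it was good enough.
- My automatic top-view check of the cup and tape failed because the arm hid them, so I checked those two in the side view instead.

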